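Hold the punch over its die opening

ROBOT

A 6-joint arm with a two-finger parallel gripper is mounted at the origin on the work surface. World frame = base frame: x ahead of the robot, y to its left, z up, the work surface at z = 0. Lengths are in m, angles in rad, forces in N, time in s.
With the tool pointing down it reaches from about 0.375 to 0.9 m from the base axis. Payload 3.1 kg.
Tool frame: the origin (TCP) lies midway between the tips of the shut fingers; the grasp point (between the pads) lies robot.grip_depth behind it (robot.grip_depth is the distance from the TCP to the grasp point, in m); z points along the fingers, y is the line along which they close (so a half turn about z gives the same grasp; the last joint's range is limited). The gripper opens to 87 mm and grips with 3 to 60 N. Pads are 19 mm wide; open, the fingers measure 117 mm over their backs; the gripper's body (75 mm by 190 mm) begins 51 mm behind the grasp point.
Start: joints at [1.161, 0.527, 1.433, -0, 1.181, -0.178], TCP at [0.144, 0.608, 0.223] pointing down, gripper open.
Joint ranges: [-3.08, 3.08], [-0.75, 2.2], [0.22, 2.44], [-1.43, 4.57], [0, 2.65], [-2.85, 2.85]. Speed limits (rad/s): [2.79, 2.79, 3.14, 3.14, 3.14, 3.14].

INTERFACE

Orientations are given as a unit quaternion [x, y, z, w].
In Python, from rig import robot gives the robot as it stands.
- The arm moves only by the tool step_hand, called by a JSON object that holds its "op" and its "data". Schema: {"type":"object","properties":{"increments":{"type":"array","items":{"type":"object","properties":{"d":{"type":"array","items":{"type":"number"},"minItems":3,"maxItems":3},"spin":{"type":"number"}},"additionalProperties":false},"minItems":1,"maxItems":20},"jaw":{"type":"number"},"clamp_n":{"type":"number"},"only":{"type":"string"},"quiet":{"type":"boolean"},"lines":{"type":"string"}},"required":["increments"],"additionalProperties":false}. increments is a list of rows, 1 to 20 of them, each an object with the fields d (a list: dx, dy, dz in m), spin (a turn about the tool's z in rad); a field left out counts as zero; each row shifts and turns the commanded pose from where the row before left it, along the tool's axes as they then stand; what a row does not reach is not made up. A row lasts 1/12 s, in which the tool goes at most 0.0417 m and 0.125 rad, less where a joint would pass 70% of its speed; a pose out of reach is approached as far as the arm can. jaw is the finger opening in m, set as the call begins (left out keeps the last). The fingers move at their own pace and stop on an object; clamp_n is the grip in N (left out, the last holds). Time passes only in rows, so rows that do not move let the fingers close. The tool returns the time, the measured TCP pose, the force, the opening and the grip force at its end. only (a regular expression) keeps the lines of the reply that match it, lines (a string "A,B") keeps lines A to B, and quiet returns only ok. Input that does not fit is refused with a message, and nothing moves.
- robot.get_obs(): the state, without advancing time (a new reading comes with each control period).
- robot.camera(name): name is "scene" or "top" or "wrist"; returns a dict with "img" (480x640x3 uint8, red, green, blue), "fx", "fy", "cx", "cy" (pixels), "k1" (the pictures are not rectified: a ray, as slopes to the right and down, at radius r is drawn at 1 + k1 r^2 times it, then the intrinsics apply), "xyz" and "attitude" of the camera in the world. Camera axes: x right, y down, z forward; pixel columns grow to the right and rows downward; lengths in m; the calibration is good to about 2 mm. A picture is of the moment at which its call begins. There is no depth.
- robot.hand_in(): hands the job in; it is judged then, once.
The state is a dict: "time": time; "q": joint angles; "joint_velocities": joint speeds; "joint_torque": joint torques, N m; "position": TCP position; "tool_rot": TCP orientation; "ft_force": force on the tool from outside, world axes, zero at the start; "moment": the same for the moment, N m; "grip_width": finger opening in m; "grip_force": force on a finger pad.
Only numpy, scipy, OpenCV 4.12 (cv2) and the standard library are available. Lean on these libraries where they do the work, as an engineer would, in place of code of your own. Each camera call takes 0.05 s, during which the arm holds its last target. There are 200 camera calls.

TASK

The lower half of a press die set stands open on the bench, and I want to sight the gap between punch and die before the punch is let in. Take the punch whose section matches the die's rectangular opening out of the wooden rack, carry it over the things standing in between without knocking them or the other punches, and hold it upright over the opening, centred and square to it, with its lower end about 6 mm above the die face; neither punch nor gripper may touch the die set. Finish while still gripping it there, at rest: do not lower it in, put it down or let go.

Things in the scene. Friction and masses are not known exactly. Their poses are not given: they have to be found in the camera images.
- rectangular_punch: Bare steel wire-cut punch, a straight bar of rectangular section 42 mm (its x) by 20 mm (its y), 70 mm tall (z up), about 0.45 kg (varies). Origin: centre of its lower end. It stands upright in one of the rack's three pockets (which one varies), at any yaw within about 50 degrees of the rack's length, 60 mm of it above the rack's top. A small dark tapped hole in its top face.
- round_punch: Another bare steel punch, round, 30 mm diameter, 70 mm tall, standing in another pocket of the rack. Origin: centre of its lower end. Leave it alone.
- square_punch: Another bare steel punch, square section 28 by 28 mm, 70 mm tall, standing in another pocket of the rack. Origin: centre of its lower end. Leave it alone.
- rack: Wooden punch rack fixed to the bench: block 250 mm (its x) by 80 mm (its y) by 25 mm high, origin at the centre of its underside. Three round pockets 50 mm in diameter and 10 mm deep (pocket floor 15 mm above the bench) at x = -80, 0 and +80 mm. It may stand on the left or the right half of the bench.
- die_set: Lower half of a press die set, fixed, on the other half of the bench from the rack. Origin: centre of underside. Shoe 220 (its x) x 150 (its y) x 28 mm; on it a steel die block 110 x 90 x 30 mm, top face 58 mm above the bench, the opening in its middle; two upright guide pillars, 24 mm diameter (31 mm at the brass ball cages), at x, y = (85, 50) and (-85, -50) mm, tops 130 mm above the bench.
- die_opening (a point): Centre of the die opening at the level of the die block's top face (58 mm above the bench). The opening is a rectangle 45 mm long (along this frame's x) by 23 mm wide (along its y); z up.
- angle_plate: Bystander: grey cast angle plate, 110 by 90 mm, 110 mm tall, loose on the bench between rack and die set. Origin: centre of its underside.
- die_ring_lower: Bystander: loose steel die ring, 90 mm diameter, 52 mm bore, 32 mm tall, between rack and die set. Origin: centre of its underside.
- die_ring_upper: Bystander: the same ring again, stacked on the lower one; the stack is 64 mm tall. Origin: centre of its underside.
- paste_jar: Bystander: small glass jar, 54 mm diameter, 42 mm tall, between rack and die set on the robot's side of the rings. Origin: centre of its underside.

How it is judged:
On the way:
1. the rectangular punch is drawn out of the rack in the gripper (z of rectangular_punch in the frame of rack above 0.04 m and contact force between the fingers and rectangular_punch above 2 N), for 0.1 s.
At the end, for the whole second after the job is handed in: The rectangular punch is gripped and at rest, touching only the fingers: lower end 2 to 12 mm above the die face, centred within 5 mm, long side along the opening's within 5 degrees, upright within 4 degrees; the other punches and the things in between are within 12 mm of their start (horizontal distance between rectangular_punch and die_opening below 0.005 m and angle between the x axis of rectangular_punch and the x axis of die_opening, either way round below 0.09 rad and angle between rectangular_punch's own z axis and vertical below 0.07 rad and z of rectangular_punch in the frame of die_opening between 0.002 and 0.012 m and contact force between the fingers and rectangular_punch above 2 N and contact force between rectangular_punch and die_set below 0.2 N and linear speed of rectangular_punch below 0.02 m/s and angular speed of rectangular_punch below 0.15 rad/s and distance of each of paste_jar, die_ring_lower, die_ring_upper, angle_plate, round_punch, square_punch from where it was at the start of the episode below 0.012 m); the arm keeps its last pose, push and grip.
It fails at once if the punch touches the die set (contact force between rectangular_punch and die_set above 0.5 N).
It fails at once if the arm or gripper bumps the die set (contact force between any of the arm, the fingers and die_set above 3 N).
It fails at once if another punch, the angle plate, a die ring or the jar is moved by more than 12 mm (distance of any of paste_jar, die_ring_lower, die_ring_upper, angle_plate, round_punch, square_punch from where it was at the start of the episode above 0.012 m).
It also fails if it takes over 48 s, if anything falls off the work surface, if the arm or the gripper's body presses on something with over 40 N, if the wrist force passes 120 N, or if a joint passes its speed limit or range.

## Working session

There is one attempt and no reset: what is moved stays moved. The work goes in short steps, Python scripts to look and compute and a tool call to move; the robot and the scene stay as the last step left them, time stands still between calls to the robot, and variables do not carry over. Pictures are saved under pics/ and viewed, at most 10 in all, crops included, and the job is handed in when it is done.

```bash
ls; mkdir -p pics; python3 - <<'E'
from rig import robot
import cv2
o=robot.get_obs();print(o['position'],o['tool_rot'],robot.grip_depth,o['time'])
for n in ("top","scene"):
    c=robot.camera(n);cv2.imwrite(f"pics/{n}0.png",c["img"][:,:,::-1]);print({k:v for k,v in c.items() if k!="img"})
E
```

```text
pics
rig.py
[0.14326138 0.60759791 0.22157948] [ 1.15623946e-01  9.93292480e-01 -1.03350276e-03 -2.91019070e-04] 0.0187 0.0
{'fx': 606.9287612902111, 'fy': 606.9287612902111, 'cx': 316.19532579430177, 'cy': 247.35129195397528, 'k1': -0.019043092555623194, 'xyz': array([0.3590113 , 0.01401731, 1.02602236]), 'attitude': array([-0.69448049,  0.71305926, -0.07394611,  0.06144351])}
{'fx': 506.4639042103552, 'fy': 506.4639042103552, 'cx': 325.4692280442751, 'cy': 239.39755741139928, 'k1': -0.13698658485010254, 'xyz': array([1.02649192, 0.34640928, 0.6150231 ]), 'attitude': array([ 0.42031708,  0.81258255, -0.3621633 , -0.17855218])}
```

View pics/top0.png

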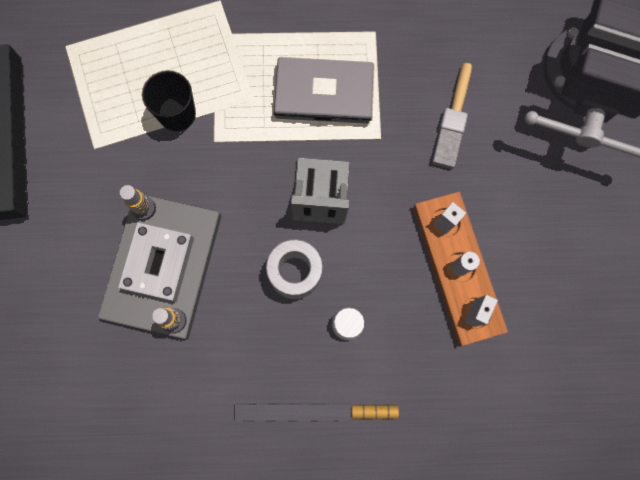

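View pics/scene0.png

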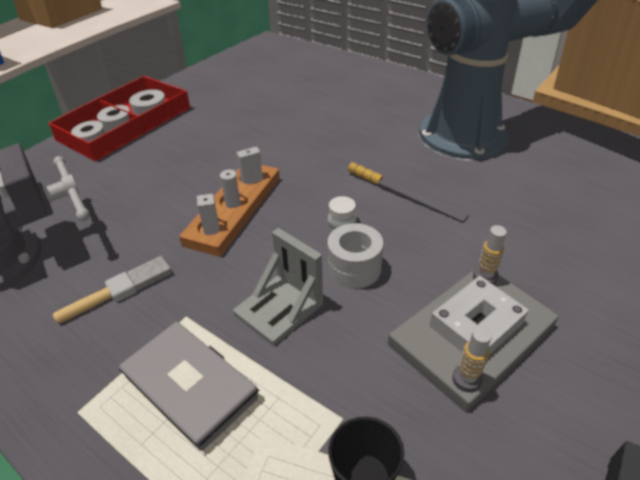

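The top view shows the rack on the right, with the rectangular punch near (486,309), the round at (468,263) and the square at (452,216). The die block is near (157,262), with its opening at about (156,262). Rings are at (294,269), jar at (348,323) and angle plate at (321,190).

```bash
cat > h.py <<'E'
import numpy as np, cv2
from scipy.spatial.transform import Rotation as R
from rig import robot
def ray(c,uv):
    uv=np.atleast_2d(np.array(uv,float))
    d=(uv-[c['cx'],c['cy']])/[c['fx'],c['fy']]
    s=d.copy()
    for _ in range(20): s=d/(1+c['k1']*(s**2).sum(1,keepdims=True))
    return R.from_quat(c['attitude']).apply(np.c_[s,np.ones(len(s))])
def onplane(c,uv,z):
    r=ray(c,uv); return c['xyz']+r*((z-c['xyz'][2])/r[:,2])[:,None]
def proj(c,p):
    s=R.from_quat(c['attitude']).inv().apply(np.atleast_2d(p)-c['xyz']); s=s[:,:2]/s[:,2:]
    return s*(1+c['k1']*(s**2).sum(1,keepdims=True))*[c['fx'],c['fy']]+[c['cx'],c['cy']]
def rect(c,mask,z):
    """largest contour -> min-area rect on plane z: centre, sides, long axis angle"""
    k,_=cv2.findContours(mask.astype(np.uint8),cv2.RETR_EXTERNAL,cv2.CHAIN_APPROX_NONE)
    k=max(k,key=cv2.contourArea); p=onplane(c,k[:,0],z)[:,:2]
    (x,y),(w,h),a=cv2.minAreaRect((p*1000).astype(np.float32))
    if h>w: w,h,a=h,w,a+90
    return np.array([x,y])/1000,(w,h),(a+90)%180-90
E
python3 - <<'E'
from h import *
c=robot.camera("top");im=c['img'];hsv=cv2.cvtColor(im,cv2.COLOR_RGB2HSV);g=cv2.cvtColor(im,cv2.COLOR_RGB2GRAY)
a=g[285:340,460:515];b=g[225:300,115:195]
cv2.imwrite("pics/c1.png",np.hstack([cv2.resize(a,(400,400),interpolation=0),cv2.resize(b,(400,375),interpolation=0)[:375] if 0 else cv2.resize(b,(400,400),interpolation=0)]))
def win(m,x0,y0,x1,y1):
    o=np.zeros_like(m);o[y0:y1,x0:x1]=m[y0:y1,x0:x1];return o
for t in (130,150,170,190): 
    print(t,"punch",rect(c,win(g>t,465,285,510,340),.085),"die",rect(c,win(g>t,115,222,193,302),.058))
for t in (25,40,55,70): print(t,"open",rect(c,win(g<t,142,240,172,284),.058))
print("rack",rect(c,win((hsv[...,1]>100)&(g>50),405,180,520,360),.025))
print("rack yaw expected, punches at",onplane(c,[(486,309),(468,263),(452,216)],.085),"ring",onplane(c,[294,266],.064),"jar",onplane(c,[348,323],.042),"plate",onplane(c,[321,180],.11))
E
```

```text
130 punch (array([ 0.43284222, -0.26423212]), (83.96805572509766, 64.55432891845703), -1.6441192626953125) die (array([0.54082281, 0.25296823]), (130.87342834472656, 94.92308807373047), -14.087028503417969)
150 punch (array([ 0.43736487, -0.26828769]), (42.98191452026367, 20.68918228149414), -27.762859344482422) die (array([0.5318454 , 0.25598193]), (110.6705093383789, 90.77674102783203), -14.4884033203125)
170 punch (array([ 0.43749371, -0.267978  ]), (41.335689544677734, 19.97565460205078), -28.501449584960938) die (array([0.53180035, 0.25600345]), (109.41329193115234, 89.7099609375), -14.607894897460938)
190 punch (array([ 0.4371893 , -0.26780945]), (40.6396484375, 18.437368392944336), -28.50079345703125) die (array([0.53189746, 0.25634427]), (107.46786499023438, 87.58314514160156), -14.548789978027344)
25 open (array([0.54623163, 0.2487394 ]), (9.880846977233887, 3.156694173812866), 74.43846130371094)
40 open (array([0.53022961, 0.25260222]), (37.64345932006836, 11.925271034240723), -15.472869873046875)
55 open (array([0.52994122, 0.25290762]), (40.00709915161133, 13.489155769348145), -15.138725280761719)
70 open (array([0.53067218, 0.25227126]), (42.31613540649414, 16.227073669433594), -9.343498229980469)
rack (array([ 0.51420898, -0.24659787]), (250.3485107421875, 82.81061553955078), 14.51082706451416)
rack yaw expected, punches at [[ 0.43707644 -0.2670863   0.085     ]
 [ 0.51034396 -0.2443291   0.085     ]
 [ 0.58724257 -0.22432962  0.085     ]] ring [[0.51598279 0.03075791 0.064     ]] jar [[ 0.4241722  -0.05402428  0.042     ]] plate [[ 0.64428568 -0.01531006  0.11      ]]
```

View pics/c1.png

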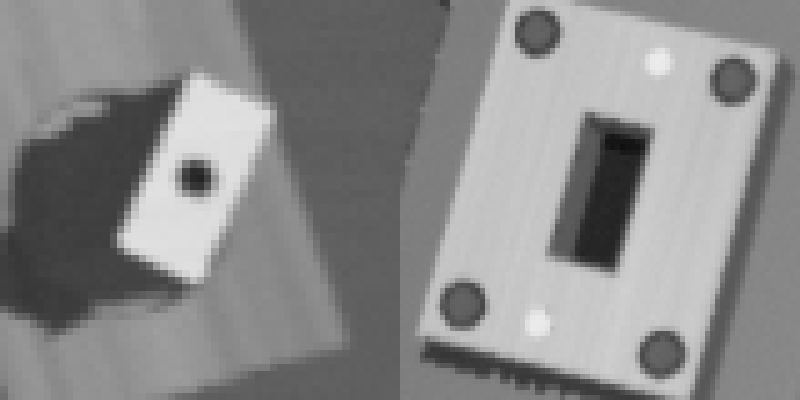

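Both measured rectangles match the given sizes: 42x20 for the punch top and 110x90 for the die block. Punch: (0.4374, -0.268), long axis -28.4°. Die: (0.5318, 0.2560), long axis -14.6°. Now I'll turn the tool by +0.26 rad in place.

```bash
cat >> h.py <<'E'
def togo(*targets):
    """tool-axis steps through world TCP points, orientation kept"""
    o=robot.get_obs();r=R.from_quat(o['tool_rot']);p=o['position']
    y=r.as_matrix()[:,1]; print('pos',p.round(4),'yaw of tool y',np.degrees(np.arctan2(y[1],y[0])).round(2),'z',r.as_matrix()[:,2].round(4),'t',o['time'],'grip',o['grip_width'],o['grip_force'])
    for t in targets: print(t,r.inv().apply(np.array(t)-p).round(4)); p=np.array(t)
E
```

{"op": "step_hand", "data": {"increments": [{"spin": 0.0873}, {"spin": 0.0873}, {"spin": 0.0873}, {}, {}], "jaw": 0.06}}

```text
time: 0.57
position: [0.1435, 0.6081, 0.2223]
tool_rot: [0.243, 0.97, -0.0, -0.0]
ft_force: [-0.3, 0.8, 0.4]
grip_width: 0.0634
grip_force: 0.0
```

```bash
python3 -c "
from h import *
togo((.45,.25,.22),(.4374,-.268,.20))"
```

```text
pos [0.1435 0.6081 0.2223] yaw of tool y 61.84 z [-2.e-04 -6.e-04 -1.e+00] t 0.5667 grip 0.06342320654439713 0.0
(0.45, 0.25, 0.22) [-0.4392 -0.171   0.0024]
(0.4374, -0.268, 0.2) [-0.2333 -0.4626  0.0203]
```

{"op": "step_hand", "data": {"increments": [{"d": [-0.0366, -0.0143, 0]}, {"d": [-0.0366, -0.0143, 0]}, {"d": [-0.0366, -0.0143, 0]}, {"d": [-0.0366, -0.0143, 0]}, {"d": [-0.0366, -0.0143, 0]}, {"d": [-0.0366, -0.0143, 0]}, {"d": [-0.0366, -0.0143, 0]}, {"d": [-0.0366, -0.0143, 0]}, {"d": [-0.0366, -0.0143, 0]}, {"d": [-0.0366, -0.0143, 0]}, {"d": [-0.0366, -0.0143, 0]}, {"d": [-0.0366, -0.0143, 0]}]}}

```text
time: 1.57
position: [0.4499, 0.2474, 0.2227]
tool_rot: [0.243, 0.97, 0.0, 0.0]
ft_force: [1.0, 1.2, 0.6]
grip_width: 0.0605
grip_force: 0.0
```

{"op": "step_hand", "data": {"increments": [{"d": [-0.0167, -0.033, 0]}, {"d": [-0.0167, -0.033, 0]}, {"d": [-0.0167, -0.033, 0]}, {"d": [-0.0167, -0.033, 0]}, {"d": [-0.0167, -0.033, 0]}, {"d": [-0.0167, -0.033, 0]}, {"d": [-0.0167, -0.033, 0]}, {"d": [-0.0167, -0.033, 0]}, {"d": [-0.0167, -0.033, 0]}, {"d": [-0.0167, -0.033, 0]}, {"d": [-0.0167, -0.033, 0]}, {"d": [-0.0167, -0.033, 0]}, {"d": [-0.0167, -0.033, 0]}, {"d": [-0.0167, -0.033, 0]}, {}, {}, {}]}}

```text
time: 2.98
position: [0.4353, -0.2679, 0.2222]
tool_rot: [0.244, 0.97, 0.001, -0.001]
ft_force: [-0.4, 0.2, 0.9]
grip_width: 0.06
grip_force: 0.0
```

```bash
python3 - <<'E'
from h import *
c=robot.camera("wrist");cv2.imwrite("pics/w1.png",c["img"][:,:,::-1])
print(proj(c,[.4374,-.268,.085]),c['xyz'])
togo((.4374,-.268,.12),(.4374,-.268,.041))
E
```

```text
[[324.35024658 224.77795017]] [ 0.37792116 -0.23815583  0.38502986]
pos [ 0.4354 -0.2672  0.2223] yaw of tool y 61.79 z [-0.0011  0.0016 -1.    ] t 3.0333 grip 0.06005349959715254 0.0
(0.4374, -0.268, 0.12) [-0.0023  0.0002  0.1023]
(0.4374, -0.268, 0.041) [-0.0001 -0.0001  0.079 ]
```

View pics/w1.png

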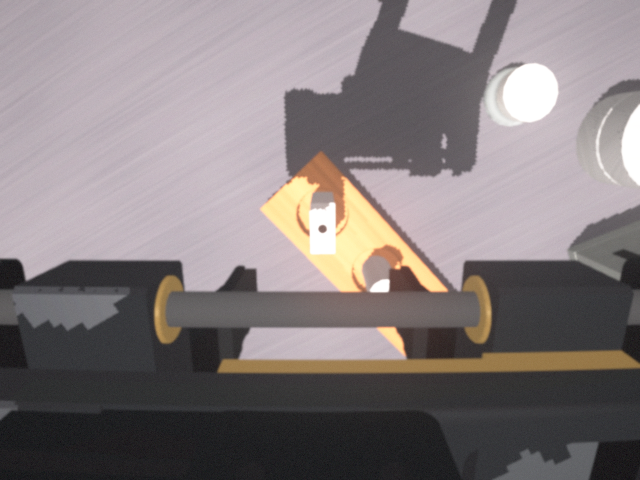

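The wrist view shows the punch top's tapped hole at about (322,229) against a predicted (324,225), an error of about 2 mm. I'll measure it from this view, then descend halfway.

```bash
cat >> h.py <<'E'
def top_rect(c,z,near,t,r=45):
    u,v=proj(c,[*near,z])[0].astype(int);g=cv2.cvtColor(c['img'],cv2.COLOR_RGB2GRAY);m=np.zeros_like(g)
    s=np.s_[max(v-r,0):v+r,max(u-r,0):u+r];m[s]=g[s]>t
    return rect(c,m,z)
E
```

{"op": "step_hand", "data": {"increments": [{"d": [-0.0023, 0.0002, 0.02]}, {"d": [0, 0, 0.04]}, {"d": [0, 0, 0.02]}, {}, {}, {}]}}

```text
time: 3.53
position: [0.4389, -0.2692, 0.1437]
tool_rot: [0.244, 0.97, -0.0, 0.001]
ft_force: [-0.1, -0.1, -0.5]
grip_width: 0.0601
grip_force: 0.0
```

```bash
python3 - <<'E'
from h import *
c=robot.camera("wrist");cv2.imwrite("pics/w2.png",c["img"][:,:,::-1])
for t in (150,180,200,220,235):print(t,top_rect(c,.085,(.4374,-.268),t,70))
print(proj(c,[.4374,-.268,.085]))
togo((.4374,-.268,.041))
E
```

```text
150 (array([ 0.43982996, -0.26981393]), (85.73030853271484, 53.357608795166016), 61.85956954956055)
180 (array([ 0.43980649, -0.26978561]), (85.70086669921875, 52.08562088012695), 61.86382293701172)
200 (array([ 0.44028619, -0.26954651]), (84.7558822631836, 51.486602783203125), 61.889381408691406)
220 (array([ 0.44026154, -0.26951941]), (84.66792297363281, 50.22087478637695), 61.895816802978516)
235 (array([ 0.45424789, -0.26799796]), (40.8742561340332, 25.442699432373047), 61.18168640136719)
[[324.29607927 246.46890682]]
pos [ 0.4392 -0.2697  0.1441] yaw of tool y 61.8 z [ 0.0023 -0.0022 -1.    ] t 3.5833 grip 0.060065735892964565 0.0
(0.4374, -0.268, 0.041) [0.0027 0.0007 0.1031]
```

View pics/w2.png

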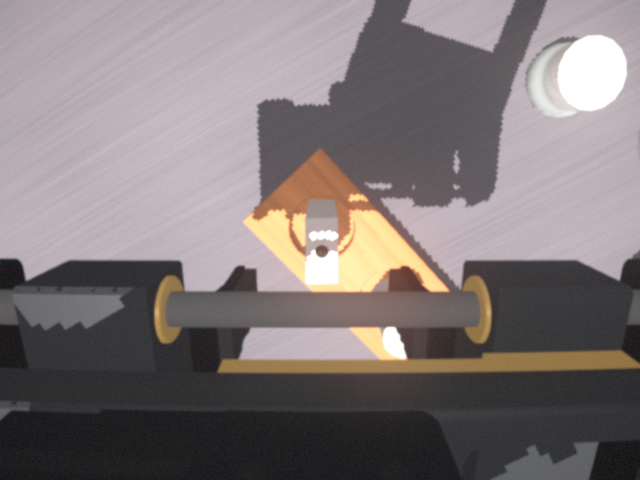

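The hole is at (321.5,251) against a predicted (324.3,246.5), so it is about 1–2 mm off. The fingers clear both sides, so I can descend after refining slightly.

```bash
python3 - <<'E'
from h import *
c=robot.camera("wrist");g=cv2.cvtColor(c['img'],cv2.COLOR_RGB2GRAY)
m=np.zeros_like(g);m[243:262,312:332]=g[243:262,312:332]<110
n,_,st,ce=cv2.connectedComponentsWithStats(m);print(st[1:],ce[1:]);i=1+st[1:,4].argmax()
p=onplane(c,ce[i],.085)[0];print(p)
o=robot.get_obs();print('hole in tool',R.from_quat(o['tool_rot']).inv().apply(p-o['position']))
togo((p[0],p[1],.041),((p[0]+.4374)/2,(p[1]-.268)/2,.041))
E
```

```text
[[317 245  11   9  70]] [[321.77142857 248.81428571]]
[ 0.43840211 -0.27065767  0.085     ]
hole in tool [ 0.00051498 -0.00098376  0.05926052]
pos [ 0.4392 -0.2699  0.1443] yaw of tool y 61.77 z [ 0.0026 -0.0025 -1.    ] t 3.6333 grip 0.06004327013062442 0.0
(np.float64(0.43840210843880034), np.float64(-0.2706576692090372), 0.041) [ 0.0007 -0.0009  0.1033]
(np.float64(0.4379010542194002), np.float64(-0.2693288346045186), 0.041) [ 0.0011  0.0009 -0.    ]
```

{"op": "step_hand", "data": {"increments": [{"d": [0.0015, -0.0002, 0.0203]}, {"d": [0, 0, 0.0207]}, {"d": [0, 0, 0.0207]}, {"d": [0, 0, 0.0207]}, {"d": [0, 0, 0.0207]}, {}, {}, {}, {}]}}

```text
time: 4.38
position: [0.4377, -0.2699, 0.0411]
tool_rot: [0.244, 0.97, -0.001, 0.002]
ft_force: [1.0, -0.6, -0.4]
grip_width: 0.0602
grip_force: 0.0
```

{"op": "step_hand", "data": {"increments": [{}, {}, {}, {}, {}, {}, {}, {}], "jaw": 0.0, "clamp_n": 45}}

```text
time: 5.05
position: [0.4366, -0.2689, 0.0394]
tool_rot: [0.244, 0.97, 0.0, -0.0]
ft_force: [0.8, 0.5, 0.2]
grip_width: 0.0196
grip_force: 45.0
```

```bash
python3 -c "
from h import *
togo((.438,-.269,.20))"
```

```text
pos [ 0.4366 -0.2689  0.0394] yaw of tool y 61.7 z [-1.e-04  2.e-04 -1.e+00] t 5.05 grip 0.019646808964000964 44.95310432743281
(0.438, -0.269, 0.2) [-0.0013  0.0006 -0.1606]
```

{"op": "step_hand", "data": {"increments": [{"d": [0, 0, -0.01]}, {"d": [0, 0, -0.02]}, {"d": [0, 0, -0.028]}, {"d": [0, 0, -0.028]}, {"d": [0, 0, -0.028]}, {"d": [0, 0, -0.028]}, {"d": [0, 0, -0.028]}, {"spin": -0.08}, {"spin": -0.08}, {"spin": -0.08}, {}, {}, {}]}}

```text
time: 6.13
position: [0.4361, -0.2685, 0.2091]
tool_rot: [0.127, 0.992, 0.0, -0.001]
ft_force: [0.3, 0.1, -6.8]
grip_width: 0.0196
grip_force: 45.0
```

```bash
python3 - <<'E'
from h import *
c=robot.camera("wrist");cv2.imwrite("pics/w3.png",c["img"][:,:,::-1])
togo((.46,-.10,.21),(.5318,.2560,.21))
E
```

```text
pos [ 0.4362 -0.2686  0.2091] yaw of tool y 75.39 z [-9.e-04  9.e-04 -1.e+00] t 6.1833 grip 0.019723583703850155 44.95275751221925
(0.46, -0.1, 0.21) [ 0.0195  0.1691 -0.0008]
(0.5318, 0.256, 0.21) [2.030e-02 3.626e-01 2.000e-04]
```

View pics/w3.png

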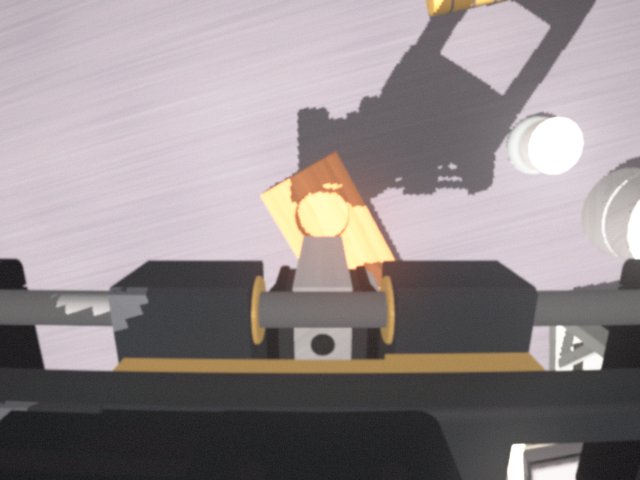

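The wrist view shows the punch held square between the pads, with its hole at (322,345) and its lower front edge at about row 236. The path is clear with the lower end near z 0.185, so I'll carry it across.

{"op": "step_hand", "data": {"increments": [{"d": [0.0013, 0.0178, 0]}, {"d": [0.0026, 0.0355, 0]}, {"d": [0.0026, 0.0355, 0]}, {"d": [0.0026, 0.0355, 0]}, {"d": [0.0026, 0.0355, 0]}, {"d": [0.0026, 0.0355, 0]}, {"d": [0.0026, 0.0355, 0]}, {"d": [0.0026, 0.0355, 0]}, {"d": [0.0026, 0.0355, 0]}, {"d": [0.0026, 0.0355, 0]}, {"d": [0.0026, 0.0355, 0]}, {"d": [0.0026, 0.0355, 0]}, {"d": [0.0026, 0.0355, 0]}, {"d": [0.0026, 0.0355, 0]}, {"d": [0.0026, 0.0355, 0]}, {"d": [0.0013, 0.0178, 0]}, {}, {}, {}, {}]}}

```text
time: 7.85
position: [0.5321, 0.2552, 0.209]
tool_rot: [0.127, 0.992, -0.001, -0.001]
ft_force: [0.5, 0.2, -5.1]
grip_width: 0.0197
grip_force: 45.0
```

```bash
python3 - <<'E'
from h import *
from scipy.optimize import fsolve
togo((.5318,.2560,.21))
c=robot.camera("wrist");cv2.imwrite("pics/w4.png",c["img"][:,:,::-1])
o=robot.get_obs();T=R.from_quat(o['tool_rot']);p=o['position']
w=lambda t:p+T.apply(t)
# punch in hand from rows of hole and lower front edge: s=[a, z of top, in tool]
f=lambda s:[proj(c,w([s[0],0,s[1]]))[0,1]-345, proj(c,w([s[0]+.021,0,s[1]+.07]))[0,1]-236]
s=fsolve(f,[0,-.045]);print('punch x, top z, bottom z in tool',s,s[1]+.07,'cam in tool',T.inv().apply(c['xyz']-p))
d=robot.camera("scene");cv2.imwrite("pics/s4.png",d["img"][:,:,::-1])
E
```

```text
pos [0.5321 0.2552 0.209 ] yaw of tool y 75.38 z [-1.5e-03 -9.0e-04 -1.0e+00] t 7.85 grip 0.019684462070269724 44.952573822811246
(0.5318, 0.256, 0.21) [ 0.0005  0.0007 -0.001 ]
punch x, top z, bottom z in tool [-0.00327284 -0.04545382] 0.024546180389145633 cam in tool [ 0.06530627 -0.00099673 -0.16256591]
```

View pics/w4.png

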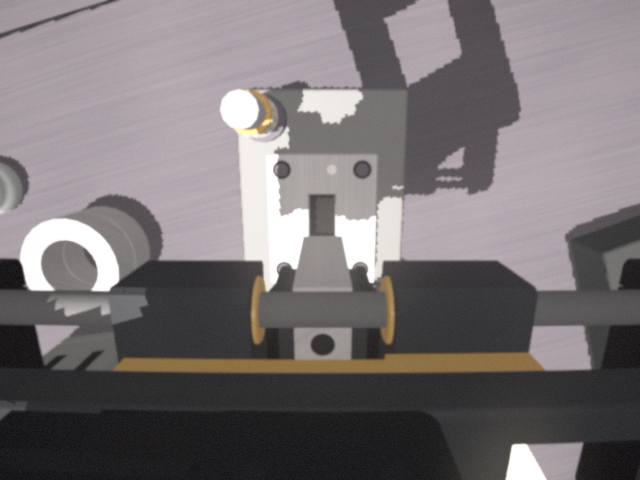

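View pics/s4.png

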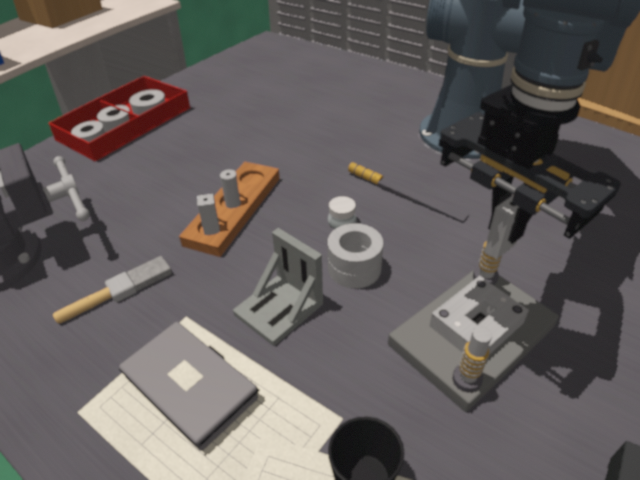

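The wrist view shows the die opening's front part, columns 309–335 with its front edge at row ~194, directly ahead of the punch's lower edge at row 236. The block's front edge is at row ~153 and its sides run 265–377. The scene view shows the punch above the die with nothing disturbed. Next I'll compare the opening and punch through the same wrist camera.

```bash
cat >> h.py <<'E'
def edges(c,line,a,b,col=True,w=3):
    """strongest grey steps along a column (or row) band between a and b"""
    g=cv2.cvtColor(c['img'],cv2.COLOR_RGB2GRAY).astype(float)
    s=g[a:b,line-w:line+w+1].mean(1) if col else g[line-w:line+w+1,a:b].mean(0)
    d=np.diff(cv2.GaussianBlur(s[:,None],(1,3),0)[:,0]);i=[k for k in np.argsort(-abs(d))[:8]]
    return sorted((int(a+k)+.5,round(d[k])) for k in i)
E
python3 - <<'E'
from h import *
c=robot.camera("wrist");o=robot.get_obs();T=R.from_quat(o['tool_rot']);p=o['position']
tool=lambda uv,z:T.inv().apply(onplane(c,uv,z)-p)[:,:2].round(4)*1000
print('col322',edges(c,322,140,262));print('row215',edges(c,215,250,395,False,4));print('row180',edges(c,180,255,390,False)) 
print('row245',edges(c,245,290,360,False,2))
print('open front',tool([322,194.5],.058),'block front',tool([322,153.5],.058),'open sides',tool([(309,215),(335,215)],.058),'block sides',tool([(265,170),(377,170)],.058))
print('punch lower front',tool([[304,236],[342,236]],p[2]-.0245))
E
```

```text
col322 [(152.5, 12), (153.5, 14), (192.5, -22), (193.5, -28), (194.5, -20), (234.5, 14), (235.5, 18), (236.5, 12)]
row215 [(307.5, -36), (308.5, -55), (309.5, -45), (310.5, -20), (333.5, 27), (334.5, 32), (335.5, 21), (377.5, 20)]
row180 [(276.5, -16), (277.5, -36), (278.5, -35), (279.5, -16), (374.5, -7), (375.5, -14), (376.5, -14), (377.5, -8)]
row245 [(300.5, -18), (301.5, -38), (302.5, -33), (303.5, -14), (341.5, 25), (342.5, 39), (343.5, 28), (344.5, 9)]
open front [[21.  -1.6]] block front [[54.5 -1.6]] open sides [[  3.6 -12.5]
 [  3.6   9.4]] block sides [[ 41.2 -48.4]
 [ 41.3  43.5]]
punch lower front [[ 17.6 -10.6]
 [ 17.6   8.8]]
```

{"op": "step_hand", "data": {"increments": [{"d": [0.0015, 0, 0.015]}, {"d": [0, 0, 0.02]}, {"d": [0, 0, 0.02]}, {"d": [0, 0, 0.02]}, {"d": [0, 0, 0.02]}, {}, {}, {}, {}, {}]}}

```text
time: 8.83
position: [0.5323, 0.257, 0.1161]
tool_rot: [0.127, 0.992, 0.001, 0.002]
ft_force: [0.0, 0.4, -5.1]
grip_width: 0.0197
grip_force: 45.0
```

```bash
python3 - <<'E'
from h import *
togo((.5318,.2560,.0885))
c=robot.camera("wrist");d=robot.camera("scene")
g=lambda x:x[:,:,::-1]
cv2.imwrite("pics/w5.png",np.hstack([cv2.resize(g(c["img"][110:290,232:412]),(400,400),interpolation=0),cv2.resize(g(d["img"][200:350,400:550]),(400,400),interpolation=0)]))
for col in (315,322,329): print(col,edges(c,col,120,262))
for r in (200,215,225,235,245): print(r,edges(c,r,240,400,False,1))
E
```

```text
pos [0.5323 0.257  0.1161] yaw of tool y 75.46 z [ 3.1e-03  8.0e-04 -1.0e+00] t 8.8333 grip 0.01967715908188802 44.95257154572755
(0.5318, 0.256, 0.0885) [ 0.0003 -0.0011  0.0276]
315 [(133.5, -19), (134.5, -18), (214.5, -19), (215.5, -32), (216.5, -30), (234.5, 20), (235.5, 23), (236.5, 15)]
322 [(131.5, -26), (132.5, -33), (133.5, -25), (214.5, -19), (215.5, -32), (216.5, -29), (234.5, 20), (235.5, 24)]
329 [(130.5, -24), (131.5, -28), (132.5, -23), (214.5, -19), (215.5, -31), (216.5, -29), (234.5, 21), (235.5, 24)]
200 [(240.5, -12), (241.5, -22), (242.5, -15), (243.5, -6), (392.5, -5), (393.5, -12), (394.5, -16), (395.5, -11)]
215 [(240.5, -8), (241.5, -22), (242.5, -23), (243.5, -12), (392.5, -9), (393.5, -14), (394.5, -14), (395.5, -7)]
225 [(242.5, -23), (243.5, -19), (299.5, -16), (300.5, -21), (301.5, -22), (334.5, 21), (335.5, 25), (336.5, 20)]
235 [(242.5, -21), (243.5, -23), (244.5, -13), (300.5, -16), (301.5, -17), (335.5, 16), (392.5, -14), (393.5, -14)]
245 [(243.5, -24), (244.5, -21), (275.5, 25), (276.5, 24), (297.5, -25), (298.5, -33), (299.5, -26), (397.5, -36)]
```

View pics/w5.png

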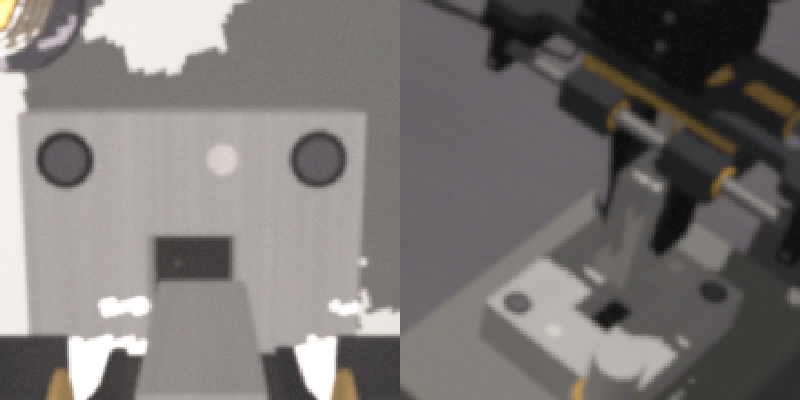

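The left crop shows the opening (wrist columns 301–335, front edge at row 215.5) with the punch's lower edge at row 235.7, columns ~304–342. The punch looks slightly right of the opening. I'll let the arm settle and compute the offset with rays.

{"op": "step_hand", "data": {"increments": [{}, {}, {}, {}, {}, {}], "quiet": true}}

```text
ok
```

```bash
cat > m.py <<'E'
from h import *
for k in range(3):
    c=robot.camera("wrist");o=robot.get_obs();T=R.from_quat(o['tool_rot']);p=o['position']
    tool=lambda uv,z:(T.inv().apply(onplane(c,uv,z)-p)[:,:2]*1000).round(2).tolist()
    print('cam in tool',T.inv().apply(c['xyz']-p).round(4),p.round(4),(T.inv()*R.from_quat(c['attitude'])).as_rotvec().round(4))
for col in (311,322,330): print(col,edges(c,col,120,262,True,2))
for r in (200,222,228): print(r,edges(c,r,240,400,False,1))
for r in (239,241): print(r,edges(c,r,303,350,False,1),edges(c,r,297,315,False,1))
E
python3 m.py
```

```text
cam in tool [ 0.0652 -0.001  -0.1627] [0.5311 0.2567 0.1144] [-0.1927 -0.1932  1.5608]
cam in tool [ 0.0652 -0.0011 -0.1627] [0.5311 0.2568 0.1144] [-0.1927 -0.1931  1.5608]
cam in tool [ 0.0652 -0.001  -0.1627] [0.5311 0.2567 0.1144] [-0.1926 -0.1931  1.5608]
311 [(142.5, -20), (143.5, -27), (144.5, -25), (217.5, -28), (218.5, -31), (219.5, -21), (234.5, 20), (235.5, 25)]
322 [(132.5, -20), (133.5, -31), (134.5, -31), (217.5, -28), (218.5, -30), (219.5, -21), (234.5, 21), (235.5, 24)]
330 [(131.5, -16), (132.5, -23), (133.5, -19), (217.5, -28), (218.5, -31), (219.5, -20), (234.5, 22), (235.5, 23)]
200 [(240.5, -10), (241.5, -23), (242.5, -21), (243.5, -9), (394.5, -7), (395.5, -14), (396.5, -16), (397.5, -9)]
222 [(242.5, -23), (243.5, -22), (300.5, -18), (301.5, -23), (302.5, -20), (335.5, 22), (336.5, 26), (337.5, 21)]
228 [(242.5, -20), (243.5, -23), (300.5, -16), (301.5, -21), (302.5, -22), (335.5, 22), (336.5, 26), (337.5, 20)]
239 [(313.5, 1), (321.5, -1), (328.5, 1), (340.5, 2), (341.5, 8), (342.5, 9), (343.5, 6), (344.5, 2)] [(297.5, -3), (298.5, -8), (299.5, -10), (300.5, -7), (301.5, -1), (302.5, 2), (303.5, 1), (310.5, 1)]
241 [(305.5, -2), (320.5, -1), (340.5, 2), (341.5, 5), (342.5, 7), (343.5, 7), (344.5, 5), (345.5, 2)] [(297.5, -4), (298.5, -9), (299.5, -9), (300.5, -6), (301.5, -1), (302.5, 2), (303.5, 2), (305.5, -2)]
```

```bash
python3 - <<'E'
from h import *
c=robot.camera("wrist");o=robot.get_obs();T=R.from_quat(o['tool_rot']);p=o['position']
tool=lambda uv,z:(T.inv().apply(onplane(c,uv,z)-p)[:,:2]*1000).round(2).tolist()
print('open front',tool([322,219],.058),'sides',tool([(302,222),(337,222),(302,228),(337,228)],.058))
print('block sides',tool([(242.5,200),(396.7,200)],.058))
print('punch lower front',tool([(303,236),(342,236)],p[2]-.0245))
togo((.5318,.2560,.0885))
E
```

```text
open front [[19.7, -1.31]] sides [[17.87, -13.13], [17.9, 7.55], [14.23, -13.17], [14.26, 7.59]]
block sides [[30.98, -47.75], [31.09, 42.27]]
punch lower front [[17.46, -10.95], [17.49, 8.93]]
pos [0.5311 0.2568 0.1144] yaw of tool y 75.47 z [-1.e-04 -0.e+00 -1.e+00] t 9.6333 grip 0.01986968480406642 44.952684002928436
(0.5318, 0.256, 0.0885) [-0.0009 -0.0005  0.0259]
```

Both views agree within about 1 mm. Apply dx +0.3 mm and dy -1.2 mm, then descend 26 mm.

{"op": "step_hand", "data": {"increments": [{"d": [0.0003, -0.0012, 0.006]}, {"d": [0, 0, 0.006]}, {"d": [0, 0, 0.006]}, {"d": [0, 0, 0.004]}, {"d": [0, 0, 0.003]}, {}, {}, {}, {}, {}, {}, {}, {}]}}

```text
time: 10.72
position: [0.5306, 0.2557, 0.0896]
tool_rot: [0.127, 0.992, 0.0, 0.0]
ft_force: [0.1, -0.2, -4.6]
grip_width: 0.0198
grip_force: 45.0
```

```bash
python3 - <<'E'
from h import *
togo((.5318,.2560,.0885))
c=robot.camera("wrist");d=robot.camera("scene")
g=lambda x:x[:,:,::-1]
cv2.imwrite("pics/w6.png",np.hstack([cv2.resize(g(c["img"][140:290,247:397]),(400,400),interpolation=0),cv2.resize(g(d["img"][240:340,430:530]),(400,400),interpolation=0)]))
for col in (312,322,332): print(col,edges(c,col,190,262))
for r in (200,231): print(r,edges(c,r,230,415,False,1))
togo()
E
```

```text
pos [0.5306 0.2557 0.0896] yaw of tool y 75.46 z [ 2.e-04  1.e-04 -1.e+00] t 10.7167 grip 0.019764713004164366 44.952444322407246
(0.5318, 0.256, 0.0885) [-0.0011  0.0006  0.0011]
312 [(226.5, -16), (227.5, -28), (228.5, -31), (229.5, -21), (233.5, 10), (234.5, 22), (235.5, 25), (236.5, 15)]
322 [(226.5, -16), (227.5, -28), (228.5, -31), (229.5, -21), (233.5, 10), (234.5, 23), (235.5, 25), (236.5, 15)]
332 [(226.5, -18), (227.5, -31), (228.5, -30), (229.5, -17), (233.5, 10), (234.5, 22), (235.5, 25), (236.5, 15)]
200 [(245.5, -22), (246.5, -24), (247.5, -19), (265.5, 24), (266.5, 24), (374.5, -23), (375.5, -22), (394.5, 20)]
231 [(300.5, -17), (301.5, -22), (302.5, -20), (338.5, 15), (339.5, 22), (340.5, 22), (341.5, 17), (406.5, -15)]
pos [0.5305 0.2556 0.0895] yaw of tool y 75.46 z [ 0.  0. -1.] t 10.8167 grip 0.019875245697777925 44.952664291486144
```

View pics/w6.png

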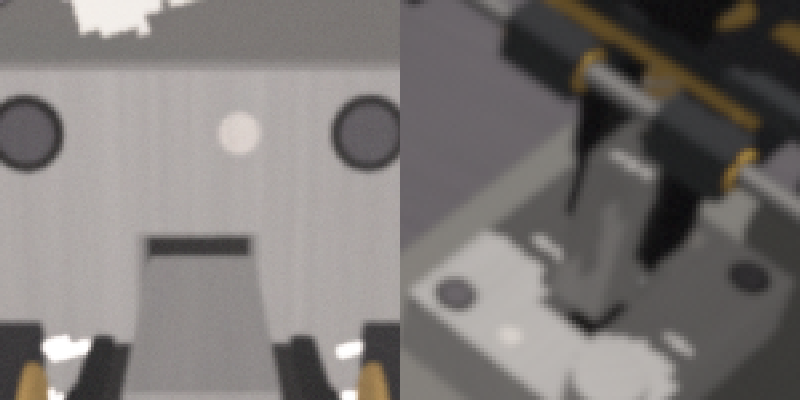

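The punch sits squarely inside the opening's outline: opening columns 299–343, punch 303–342, with the front gap at rows 228–235.5. The scene view shows an even dark L-shaped gap. One last numeric check.

```bash
python3 - <<'E'
from h import *
c=robot.camera("wrist");o=robot.get_obs();T=R.from_quat(o['tool_rot']);p=o['position']
tool=lambda uv,z:(T.inv().apply(onplane(c,uv,z)-p)[:,:2]*1000).round(2).tolist()
print('open',tool([(299,228),(343.5,228)],.058),'punch',tool([(303,235.7),(342,235.7)],p[2]-.0245), np.abs(o['joint_velocities']).max())
togo((.5318,.256,.0885))
E
```

```text
open [[20.0, -13.36], [20.03, 10.05]] punch [[17.6, -10.93], [17.62, 8.94]] 0.0020529895929523438
pos [0.5305 0.2557 0.0895] yaw of tool y 75.47 z [ 0.  0. -1.] t 10.8667 grip 0.0199238609682383 44.95262397453189
(0.5318, 0.256, 0.0885) [-0.0012  0.0007  0.001 ]
```

The wrist camera puts the remaining error at +0.9/-0.65 mm and the top camera at -0.9/+0.7 mm, so it is centred within about 1 mm. It is at rest, with the lower end about 7 mm above the die face.

```bash
python3 -c "
from rig import robot
print(robot.hand_in())"
```

```text
the job is handed in; nothing more can be done
None
```

I handed the job in with the rectangular punch still gripped and at rest over the die opening: upright and square to it, centred within about 1 mm by both cameras, lower end about 7 mm above the die face, and nothing seen disturbed on the way; the judge gave no result.

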